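# Pack the staining kit caddy

### The job

Pack the staining kit into the blue caddy: stand the amber bottle with the white cap in the large round well, the small black-capped oil bottle in the small round well, the glass staining jar in the square well and the slide carton with the blue band in the long slot, each upright and right down on the floor of its well. Use the ones standing near the caddy, not those along the window; leave the red-capped bottle and the orange-banded carton standing where they are, and set things down gently, do not drop them.

Things in the scene. Friction and masses are not known exactly. Their poses are not given: they have to be found in the camera images.
- white_cap_bottle: Amber glass stain bottle with WHITE cap and red-banded label, loose, standing upright. Round body 48 mm diameter to 93 mm height, then cap 26 mm diameter; 113 mm tall in all, about 0.15 kg. Origin: centre of the underside; z up. Its place is the large round well.
- red_cap_bottle: Look-alike that stays: the same amber glass bottle (48 mm diameter, 113 mm tall) but with RED cap and blue-banded label, standing upright. Origin: centre of the underside; z up. 
- oil_bottle: Small amber bottle of immersion oil with black cap, loose, standing upright. Round body 31 mm diameter to 57 mm height, then cap 22 mm diameter; 73 mm tall in all, about 45 g. Origin: centre of the underside; z up. Its place is the small round well.
- staining_jar: Glass staining jar with round black lid, loose, standing upright. Body 58 mm (its x) x 53 mm (its y) to 70 mm height, then lid 55 mm diameter; 86 mm tall in all, about 0.19 kg. Origin: centre of the underside; z up. Its place is the square well.
- blue_slide_pack: White carton of slides with a BLUE band round its upper edge, loose, standing on its long narrow side: 32 mm (its x) x 82 mm (its y) x 54 mm tall, about 0.24 kg. Origin: centre of the underside; z up. Its place is the long slot.
- orange_slide_pack: Look-alike that stays: white carton of the same size (32 x 82 x 54 mm) but with an ORANGE band round its upper edge. Origin: centre of the underside; z up. 
- insert_large_round: White insert, 84 x 106 x 18 mm (x, y, z), in one of four cells (2 x 2, pitch 86 mm in x, 108 mm in y) of the fixed blue caddy (wall top 24 mm above the bench). Origin: centre of its underside, 4 mm above the bench; z up. In its middle the large round well, 62 mm diameter, 13 mm deep; floor 5 mm above the origin. For the white-capped bottle.
- insert_small_round: White insert, 84 x 106 x 18 mm (x, y, z), in one of four cells (2 x 2, pitch 86 mm in x, 108 mm in y) of the fixed blue caddy (wall top 24 mm above the bench). Origin: centre of its underside, 4 mm above the bench; z up. In its middle the small round well, 46 mm diameter, 13 mm deep; floor 5 mm above the origin. For the oil bottle.
- insert_square: White insert, 84 x 106 x 18 mm (x, y, z), in one of four cells (2 x 2, pitch 86 mm in x, 108 mm in y) of the fixed blue caddy (wall top 24 mm above the bench). Origin: centre of its underside, 4 mm above the bench; z up. In its middle the nearly square well, 72 mm (x) x 70 mm (y), 13 mm deep; floor 5 mm above the origin. For the staining jar.
- insert_slot: White insert, 84 x 106 x 18 mm (x, y, z), in one of four cells (2 x 2, pitch 86 mm in x, 108 mm in y) of the fixed blue caddy (wall top 24 mm above the bench). Origin: centre of its underside, 4 mm above the bench; z up. In its middle the long slot, 48 mm (x) x 96 mm (y), 13 mm deep; floor 5 mm above the origin. For the blue-banded carton, y along y, either way round.
Not all that is in view belongs to the job. Leave any green or purple look-alike of the blue_slide_pack alone.

How it is judged:
By the outcome, as a careful person would: the job done as asked, in the order asked, and still so for the second after the job is handed in, with the robot touching nothing.
It also fails if it takes over 112 s, if anything falls off the work surface, if the arm or the gripper's body presses on something with over 40 N, if the wrist force passes 120 N, or if a joint passes its speed limit or range.

### The arm

A 7-joint arm with a two-finger parallel gripper is mounted at the origin on a cart in front of the work surface, level with it; the furniture and walls round the work are solid. World frame = base frame: x ahead of the robot, y to its left, z up, the work surface at z = 0. Lengths are in m, angles in rad, forces in N, time in s.
With the tool pointing down it reaches from about 0.35 to 0.9 m from the base axis. Payload 8.1 kg.
Tool frame: the origin (TCP) lies midway between the tips of the shut fingers; the grasp point (between the pads) lies 19 mm behind it; z points along the fingers, y is the line along which they close (so a half turn about z gives the same grasp; the last joint's range is limited). The gripper opens to 92 mm and grips with 3 to 60 N. Pads are 19 mm wide; open, the fingers measure 130 mm over their backs; the gripper's body (75 mm by 190 mm) begins 47 mm behind the grasp point.
Start: joints at [-1.397, 0.434, 0.025, 1.573, -0.012, 1.134, -0.075], TCP at [0.171, 0.601, 0.227] pointing down, gripper open.
Joint ranges: [-2.62, 2.62], [-0.44, 2.09], [-1.27, 1.32], [0.08, 2.57], [-1.32, 4.46], [0.12, 2], [-2.74, 2.74]. Speed limits (rad/s): [2.22, 2.22, 3.01, 3.01, 3.14, 3.14, 3.14].

### API

Orientations are given as a rotation vector (axis times angle).
In Python, from cell import arm gives the robot as it stands.
- The arm moves only by the tool carry_out, never from a script. Its arguments are lists of equal length, an entry for each row: "claw": the finger opening in cm, from 0 to 9.18; "delta_pos": the shift along the tool's x, y, z in cm, a list of three; "angular": the turn, a rotation vector about the tool's x, y, z in rad, a list of three. In form: {"claw": [claw, ...], "delta_pos": [[dx, dy, dz], ...], "angular": [[ax, ay, az], ...]}. A call has 1 to 20 rows; each row shifts and turns the commanded pose from where the row before left it, along the tool's axes as they then stand; what a row does not reach is not made up. A row lasts 1/10 s, in which the tool goes at most 50 mm and 8.59 degrees, less where a joint would pass 70% of its speed; a pose out of reach is approached as far as the arm can. A call with a gripper value outside its range is refused whole. The fingers move at their own pace and stop on an object; "force" is the grip in N (left out, the last holds). Time passes only in rows, so rows that do not move let the fingers close. It gives the time, the measured TCP pose, the force, the opening and the grip force at its end, in the units of the state.
- arm.observe(): the state, without advancing time (a new reading comes with each control period).
- arm.get_image(name): name is "scene" or "top" or "wrist"; returns a dict with "frame" (480x640x3 uint8, red, green, blue), "mtx" (3x3 intrinsics, pixels), "dist" ([k1, k2, p1, p2, k3] as OpenCV has them; the pictures are not rectified), "T" (4x4, takes a point from camera to world coordinates). Camera axes: x right, y down, z forward; pixel columns grow to the right and rows downward; lengths in m; the calibration is good to about 2 mm. A picture is of the moment at which its call begins. There is no depth.
- arm.sign_off(): hands the job in; it is judged then, once.
Trained networks look in a picture, given as the dict that the camera call returned (one of the last four; its "shot" number tells which), for a name from the list of things; names that differ only in an ending like _2 or _b are one class to them, and where a whole thing is asked for, a point or a joint stands for the part that bears it (a point fixed in the world has none). Each returns a list of dicts, best first, with "conf" (0 to 1); they miss things now and then, are a little off and sometimes report something else, mostly with a low value. They report only what shows in the picture. A call takes as long as a camera call. They do not tell look-alikes from the thing itself.
- arm.look_for(label, picture): "centre" ([column, row] as shares, 0 to 1, of the picture: columns of its width, rows of its height, amid what is visible of it).
- arm.trace(label, picture): "region" (480x640 bool, what is visible of it) and "centre" ([column, row] as shares, 0 to 1, of the picture: columns of its width, rows of its height, amid what is visible of it).
- arm.place_of(label, picture): "centre" ([column, row] as shares, 0 to 1, of the picture: columns of its width, rows of its height: a listed point, or the origin of a listed thing).
The state is a dict: "clock": time; "joints": joint angles; "dq": joint speeds; "joint_efforts": joint torques, N m; "position": TCP position; "ee_rot": TCP orientation; "force": force on the tool from outside, world axes, zero at the start; "ft_torque": the same for the moment, N m; "width": opening from 0.0 (shut) to 1.0 (fully open); "gripper_force": force on a finger pad.
Only numpy, scipy, OpenCV 4.12 (cv2) and the standard library are available. Lean on these libraries where they do the work, as an engineer would, in place of code of your own. Each camera call takes 0.05 s, during which the arm holds its last target. There are 200 camera calls.

## Working session

There is one attempt and no reset: what is moved stays moved. The work goes in short steps, Python scripts to look and compute and a tool call to move; the robot and the scene stay as the last step left them, time stands still between calls to the robot, and variables do not carry over. Pictures are saved under pics/ and viewed, at most 14 in all, crops included, and the job is handed in when it is done.

Besides the shell and the picture viewer there is one more tool, called in YAML: its name, and indented under it one key for each argument. carry_out: Moves the arm, as the interface text tells. Its arguments: {"type":"object","properties":{"claw":{"type":"array","items":{"type":"number"}},"delta_pos":{"type":"array","items":{"type":"array","items":{"type":"number"}}},"angular":{"type":"array","items":{"type":"array","items":{"type":"number"}}},"force":{"type":"number"}},"required":["claw","delta_pos","angular"]}

```bash
mkdir -p pics; ls; python3 - <<'E'
from cell import arm
import cv2
s=arm.observe(); print({k:s[k] for k in('clock','position','ee_rot','width')})
for n in('scene','top'):
    p=arm.get_image(n); cv2.imwrite(f'pics/{n}0.png',p['frame'][:,:,::-1]); print(n,p['T'][:3,3],p['mtx'][0,0],p['dist'])
E
```

```text
pics
{'clock': 0.0, 'position': array([0.17069922, 0.60070859, 0.22592662]), 'ee_rot': array([-4.33488799e-01, -3.11144852e+00,  2.49605623e-03]), 'width': 1.0028782109275103}
scene [-0.17031442 -0.87597582  0.62494722] 575.0071943491217 [-0.06744271  0.          0.          0.          0.        ]
top [0.38255281 0.05022675 1.67787105] 580.8632837121338 [-0.11900156  0.          0.          0.          0.        ]
```

View pics/scene0.png

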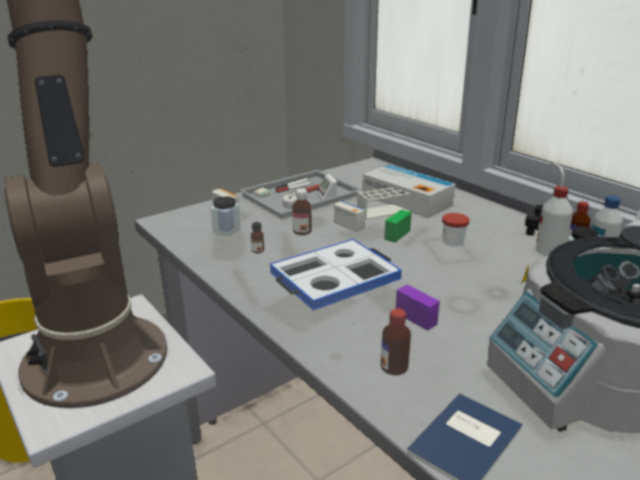

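View pics/top0.png

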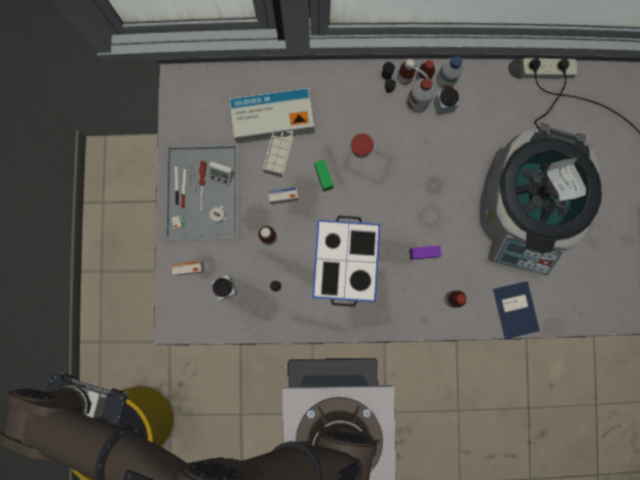

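The top view shows the white-capped bottle (267,234), jar (222,287), oil bottle (275,286), a carton (284,195), another carton (187,268), the red-capped bottle (457,298) and the caddy (347,260). I'll measure these and enlarge the two cartons.

```bash
cat > h.py <<'E'
import numpy as np, cv2
from cell import arm
def w(p,uv,z):
    q=cv2.undistortPoints(np.array([[uv]],float),p['mtx'],np.array(p['dist']))[0,0]
    d=p['T'][:3,:3]@[q[0],q[1],1]; o=p['T'][:3,3]; return (o+d*(z-o[2])/d[2])
def px(p,X):
    Ti=np.linalg.inv(p['T']); r=cv2.Rodrigues(Ti[:3,:3])[0]
    return cv2.projectPoints(np.array([X],float),r,Ti[:3,3],p['mtx'],np.array(p['dist']))[0][0,0]
E
python3 - <<'E'
from h import *
import time
P={n:arm.get_image(n) for n in('top','scene')}
for l in 'white_cap_bottle oil_bottle staining_jar blue_slide_pack insert_large_round insert_small_round insert_square insert_slot'.split():
  for n,p in P.items():
    z=.004 if 'insert' in l else 0
    for r in arm.place_of(l,p)[:4]:
        uv=np.array(r['centre'])*[640,480]; print(l,n,round(r['conf'],2),uv.round(),w(p,uv,z)[:2].round(4))
f=P['top']['frame']; g=P['scene']['frame']
a=cv2.resize(f[175:305,160:310],None,fx=4,fy=4,interpolation=2)
b=cv2.resize(g[180:260,200:420],(800,290))
cv2.imwrite('pics/c1.png',a[:,:,::-1]);cv2.imwrite('pics/c2.png',b[:,:,::-1])
E
```

```text
white_cap_bottle top 0.73 [271. 236.] [0.587  0.1862]
white_cap_bottle top 0.68 [194. 267.] [0.4991 0.4106]
white_cap_bottle scene 0.6 [302. 235.] [0.5699 0.174 ]
oil_bottle top 0.59 [280. 284.] [0.4461 0.1589]
oil_bottle scene 0.56 [257. 249.] [0.4411 0.1772]
staining_jar top 0.78 [223. 288.] [0.4365 0.324 ]
staining_jar top 0.28 [268. 236.] [0.5886 0.1935]
staining_jar scene 0.71 [229. 232.] [0.4337 0.3002]
blue_slide_pack top 0.76 [326. 176.] [0.7614 0.0221]
blue_slide_pack top 0.57 [421. 253.] [ 0.5292 -0.2494]
blue_slide_pack top 0.56 [287. 198.] [0.6974 0.1369]
blue_slide_pack scene 0.78 [415. 319.] [ 0.5237 -0.2581]
blue_slide_pack scene 0.72 [401. 234.] [0.7649 0.025 ]
blue_slide_pack scene 0.65 [228. 211.] [0.4985 0.4192]
blue_slide_pack scene 0.64 [348. 227.] [0.6896 0.1408]
insert_large_round top 0.75 [362. 282.] [ 0.4503 -0.0768]
insert_large_round scene 0.76 [324. 287.] [ 0.4547 -0.0621]
insert_small_round top 0.89 [332. 241.] [0.5691 0.0075]
insert_small_round top 0.25 [226. 292.] [0.4253 0.3163]
insert_small_round scene 0.79 [344. 260.] [0.5645 0.0027]
insert_square top 0.64 [363. 245.] [ 0.5566 -0.0813]
insert_square scene 0.63 [367. 275.] [ 0.5618 -0.0788]
insert_slot top 0.81 [329. 280.] [0.4579 0.0173]
insert_slot scene 0.78 [304. 274.] [0.4561 0.0084]
```

View pics/c1.png

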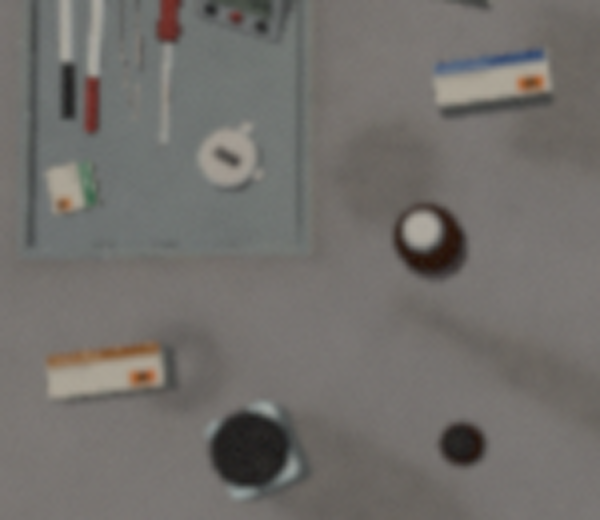

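View pics/c2.png

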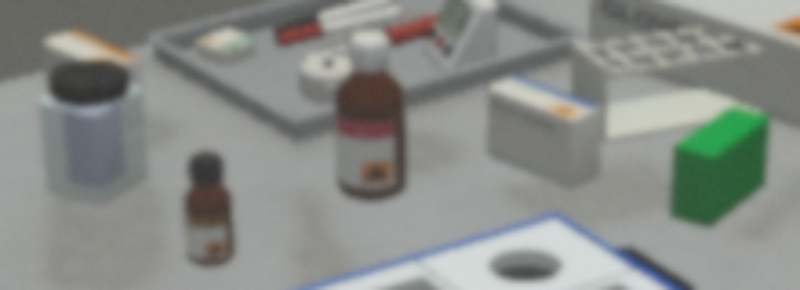

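The crops confirm the targets:
- **White cap, red-banded label:** bottle at top (267,234).
- **Blue band:** carton at (284,195). The one at (187,268) has the orange band.
- **Jar:** (222,287), turned on the bench.
- **Oil bottle:** (275,286).
- **Green and purple packs:** (323,175) and (425,253), left alone.

Next I'll take precise positions from the top-face blobs.

```bash
python3 - <<'E'
from h import *
p=arm.get_image('top'); f=p['frame'].astype(int); s=arm.observe()
R=cv2.Rodrigues(s['ee_rot'])[0]; print(R.round(3))
def blob(m,seed,box=30):
    u,v=seed; mm=np.zeros(m.shape,np.uint8); mm[v-box:v+box,u-box:u+box]=m[v-box:v+box,u-box:u+box]
    n,l,st,c=cv2.connectedComponentsWithStats(mm)
    d=[1e9 if i==0 or st[i,4]<15 else np.hypot(*(c[i]-seed)) for i in range(n)]
    i=int(np.argmin(d)); return (l==i),c[i],st[i,4]
def rect(m,z):
    ys,xs=np.nonzero(m); X=np.array([w(p,(a,b),z)[:2] for a,b in zip(xs,ys)])
    r=cv2.minAreaRect((X*1000).astype(np.float32)); return r
br=f.sum(2)
for n,seed,z in(('small',(333,241),.022),('square',(363,243),.022),('slot',(330,278),.022),('large',(360,280),.022)):
    m,c,a=blob(br<330,seed); print(n,c.round(1),a,w(p,c,z)[:2].round(4), rect(m,z))
m,c,a=blob(br>330,(265,232),12); print('wcap',c,a,w(p,c,.113)[:2])
m,c,a=blob(br<190,(275,286),10); print('oil',c,a,w(p,c,.073)[:2])
m,c,a=blob(br<190,(222,287),16); print('jar',c,a,w(p,c,.086)[:2])
hsv=cv2.cvtColor(p['frame'],cv2.COLOR_RGB2HSV)
m=(br>470)|((hsv[:,:,1]>90)&(hsv[:,:,2]>110)); m,c,a=blob(m,(284,195),22); print('carton',c,a,w(p,c,.054)[:2],rect(m,.054))
print(f[287,205:240].sum(1), f[195,262:306].sum(1))
for l in('staining_jar','blue_slide_pack','white_cap_bottle','oil_bottle'):
    for r in arm.trace(l,p):
        print(l,r['conf'],np.array(r['centre'])*[640,480],rect(r['region'],{'s':.06,'b':.054,'w':.06,'o':.05}[l[0]]))
E
```

```text
[[-0.962  0.273  0.   ]
 [ 0.273  0.962  0.   ]
 [ 0.     0.    -1.   ]]
small [332.4 240.5] 169 [0.5687 0.0071] ((568.8087158203125, 6.781206130981445), (37.31301498413086, 37.55469512939453), 89.01175689697266)
square [362.2 242.6] 559 [ 0.5614 -0.0782] ((561.7047119140625, -77.76779174804688), (68.88774108886719, 66.46510314941406), 88.47570037841797)
slot [329.9 278. ] 514 [0.4614 0.0161] ((461.49993896484375, 15.874839782714844), (45.57951736450195, 91.29290771484375), 88.9039535522461)
large [359.9 280. ] 340 [ 0.4542 -0.0693] ((454.3452453613281, -69.51336669921875), (56.285926818847656, 56.613407135009766), 43.91257095336914)
wcap [264.97058824 231.94117647] 68 [0.58487225 0.19230983]
oil [275.22093023 285.56976744] 86 [0.44034227 0.16848956]
jar [222.1459854  286.94525547] 274 [0.43802399 0.3136502 ]
carton [281.8        195.92727273] 110 [0.69493166 0.14927799] ((695.951416015625, 147.55743408203125), (15.00870418548584, 72.16537475585938), 5.455383777618408)
[350 351 347 347 350 341 313 238 141  92  97  96  96 106 101 100 102 108
 107 101 104  92 100  95  96  88 141 216 25
[... 337 characters left out ...]
69922)
staining_jar 0.49 [278.016 284.496] ((439.6539611816406, 171.47952270507812), (30.751792907714844, 27.807125091552734), 89.20866394042969)
blue_slide_pack 0.79 [284.48 200.4 ] ((696.8023681640625, 146.83580017089844), (43.01591491699219, 81.8076171875), 6.73837947845459)
blue_slide_pack 0.71 [422.272 252.192] ((527.084716796875, -252.41571044921875), (85.6560287475586, 36.768470764160156), 89.06990051269531)
blue_slide_pack 0.59 [325.888 174.576] ((751.7174682617188, 30.674766540527344), (85.40499114990234, 33.42703628540039), 20.32619285583496)
white_cap_bottle 0.71 [268.032 233.52 ] ((582.1632080078125, 191.7747344970703), (54.60747528076172, 49.003665924072266), 25.913227081298828)
```

carry_out:
  claw: [9.1,9.1,9.1,9.1,9.1,9.1,9.1,9.1,9.1,9.1,9.1,9.1,9.1,9.1,9.1,9.1,9.1]
  delta_pos:
    - [-1.5,-0.8,0]
    - [-3,-1.6,0.2]
    - [-3.4,-1.9,0.2]
    - [-3.4,-1.9,0.2]
    - [-3.4,-1.9,0.2]
    - [-3.4,-1.9,0.2]
    - [-3.4,-1.9,0.2]
    - [-3.4,-1.9,0.2]
    - [-3.4,-1.9,0.2]
    - [-3.4,-1.9,0.2]
    - [-3.4,-1.9,0.2]
    - [-3.4,-1.9,0.2]
    - [-3.4,-1.9,0.2]
    - [-3.4,-1.9,0.2]
    - [-3.4,-1.9,0]
    - [-2.3,-0.8,0]
    - [0,0,0]
  angular:
    - [0,0,0]
    - [0,0,0]
    - [0,0,0]
    - [0,0,0]
    - [0,0,0]
    - [0,0,0]
    - [0,0,0]
    - [0,0,0]
    - [0,0,0]
    - [0,0,0]
    - [0,0,0]
    - [0,0,0]
    - [0,0,0]
    - [0,0,0]
    - [0,0,0]
    - [0,0,0]
    - [0,0,0]
  force: 20

```text
clock: 2.95
position: [0.588, 0.1878, 0.2008]
ee_rot: [0.444, 3.108, -0.003]
force: [-0.8, 0.1, 0.3]
width: 0.99
gripper_force: 0.0
```

```bash
cat >> h.py <<'E'
def plan(x,y,z,a=None):
    "tool-axis shift (cm) to x,y,z as the tool stands now; turn about tool z to bring the closing line to a deg"
    s=arm.observe(); R=cv2.Rodrigues(s['ee_rot'])[0]; a0=np.degrees(np.arctan2(R[1,1],R[0,1]))
    if a is not None:
        t=-((a-a0+90)%180-90); dR=R@cv2.Rodrigues(np.radians([0,0,t]))[0]
    else: t,dR=0,R
    d=np.array([x,y,z])-s['position']
    print('pos',s['position'].round(4),'a0',a0.round(1),'tilt',R[:2,2].round(3),'shift now',(R.T@d*100).round(2),'turn',np.radians(t).round(3),'shift after turn',(dR.T@d*100).round(2),'t',s['clock'],'w',s['width'],'q7',s['joints'][6].round(2))
E
python3 - <<'E'
from h import *
plan(.585,.1923,.031)
p=arm.get_image('wrist'); cv2.imwrite('pics/w1.png',p['frame'][:,:,::-1])
print(px(p,[.585,.1923,.113]))
E
```

```text
pos [0.588  0.1878 0.2008] a0 73.7 tilt [ 0.002 -0.002] shift now [ 0.45  0.38 16.98] turn 0.0 shift after turn [ 0.45  0.38 16.98] t 2.95 w 0.9897014529384239 q7 0.98
[321.02309994 236.22941676]
```

View pics/w1.png

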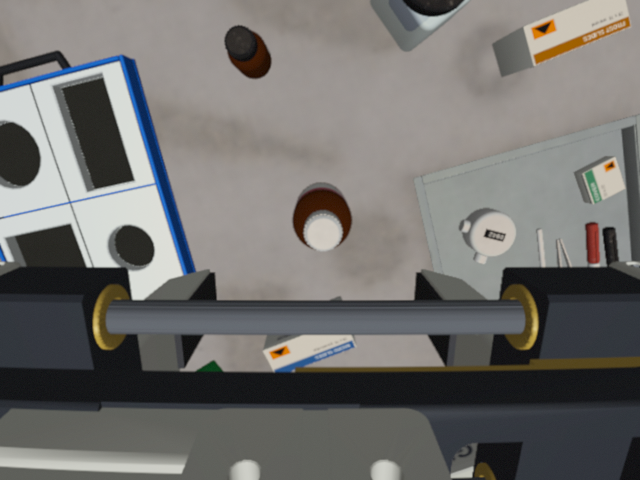

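The wrist view shows the white cap at (323,231), against a predicted (321,236), so the fix agrees to a few mm. Now I'll descend, grip and lift.

carry_out:
  claw: [9.1,9.1,9.1,9.1,9.1,9.1,9.1,4.2,4.2,4.2,4.2,4.2,4.2,4.2]
  delta_pos:
    - [0.2,0.2,1]
    - [0.2,0.2,2.5]
    - [0,0,3]
    - [0,0,3.5]
    - [0,0,3.5]
    - [0,0,2.5]
    - [0,0,1]
    - [0,0,0]
    - [0,0,0]
    - [0,0,0]
    - [0,0,0]
    - [0,0,0]
    - [0,0,0]
    - [0,0,0]
  angular:
    - [0,0,0]
    - [0,0,0]
    - [0,0,0]
    - [0,0,0]
    - [0,0,0]
    - [0,0,0]
    - [0,0,0]
    - [0,0,0]
    - [0,0,0]
    - [0,0,0]
    - [0,0,0]
    - [0,0,0]
    - [0,0,0]
    - [0,0,0]
  force: 20

```text
clock: 4.4
position: [0.5826, 0.1979, 0.0313]
ee_rot: [0.434, 3.111, -0.0]
force: [-1.1, -2.5, 6.4]
width: 0.517
gripper_force: 20.0
```

```bash
python3 - <<'E'
from h import *
plan(.4542,-.0693,.14,85.2)
E
```

```text
pos [0.5826 0.1979 0.0313] a0 74.1 tilt [ 0. -0.] shift now [  5.03 -29.21 -10.87] turn -0.194 shift after turn [ 10.56 -27.7  -10.87] t 4.4 w 0.5169484488623649 q7 1.0
```

carry_out:
  claw: [4.2,4.2,4.2,4.2,4.2,4.2,4.2,4.2,4.2,4.2,4.2,4.2,4.2,4.2,4.2,4.2,4.2,4.2]
  delta_pos:
    - [0,0,-1]
    - [0,0,-2]
    - [0,0,-3]
    - [0,0,-2.9]
    - [0,0,-2]
    - [0.5,-1.3,0]
    - [0.9,-2.4,0]
    - [1.2,-3,0]
    - [1.2,-3.1,0]
    - [1.2,-3.1,0]
    - [1.2,-3.1,0]
    - [1.2,-3.1,0]
    - [1.2,-3.1,0]
    - [1,-2.8,0]
    - [0.6,-1.7,0]
    - [0.4,-1,0]
    - [0,0,0]
    - [0,0,0]
  angular:
    - [0,0,0]
    - [0,0,0]
    - [0,0,-0.05]
    - [0,0,-0.1]
    - [0,0,-0.04]
    - [0,0,0]
    - [0,0,0]
    - [0,0,0]
    - [0,0,0]
    - [0,0,0]
    - [0,0,0]
    - [0,0,0]
    - [0,0,0]
    - [0,0,0]
    - [0,0,0]
    - [0,0,0]
    - [0,0,0]
    - [0,0,0]

```text
clock: 6.2
position: [0.4529, -0.0677, 0.1396]
ee_rot: [-0.136, -3.139, -0.001]
force: [-0.2, -0.0, -1.5]
width: 0.523
gripper_force: 20.0
```

```bash
python3 - <<'E'
from h import *
plan(.4542,-.0693,.0405,85.2); print(arm.observe()['force'])
p=arm.get_image('top'); s=arm.get_image('scene')
cv2.imwrite('pics/s2.png',cv2.resize(s['frame'][180:340,220:440],(800,580))[:,:,::-1])
E
```

```text
pos [ 0.4529 -0.0677  0.1396] a0 85.0 tilt [0. 0.] shift now [-0.15 -0.15  9.91] turn -0.003 shift after turn [-0.15 -0.15  9.91] t 6.2 w 0.5225774780190522 q7 1.59
[-0.15953297 -0.01013828 -1.53410162]
```

View pics/s2.png

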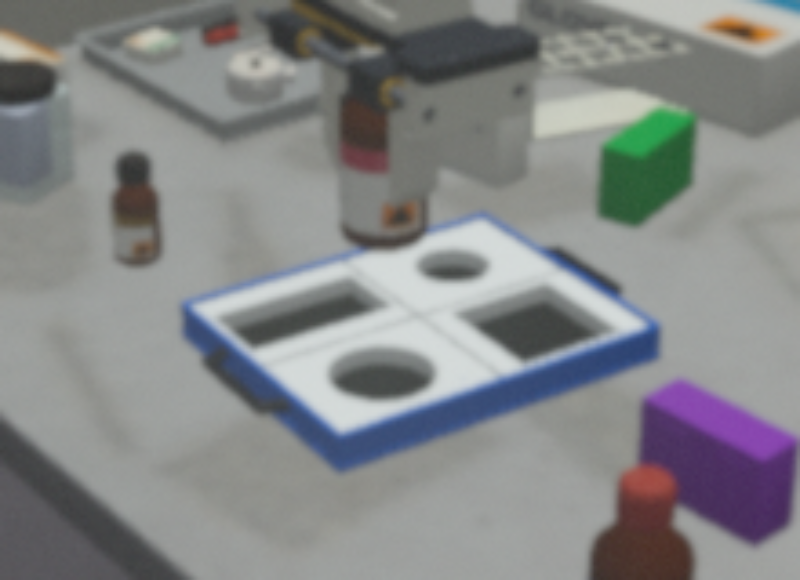

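The scene view shows the bottle held upright at crop (385,240). It looks past the well only because it is still 10 cm up. Lowering it now.

carry_out:
  claw: [4.2,4.2,4.2,4.2,4.2,4.2,4.2,4.2,4.2,4.2,4.2]
  delta_pos:
    - [-0.1,-0.1,1.5]
    - [0,0,2.5]
    - [0,0,2.5]
    - [0,0,1.5]
    - [0,0,0.8]
    - [0,0,0.4]
    - [0,0,0.3]
    - [0,0,0.2]
    - [0,0,0.2]
    - [0,0,0]
    - [0,0,0]
  angular:
    - [0,0,0]
    - [0,0,0]
    - [0,0,0]
    - [0,0,0]
    - [0,0,0]
    - [0,0,0]
    - [0,0,0]
    - [0,0,0]
    - [0,0,0]
    - [0,0,0]
    - [0,0,0]

```text
clock: 7.4
position: [0.4538, -0.0695, 0.041]
ee_rot: [0.136, 3.138, 0.0]
force: [-0.1, -0.6, -0.9]
width: 0.521
gripper_force: 20.0
```

carry_out:
  claw: [4.2,4.2,4.2,4.2]
  delta_pos:
    - [0,0,0.05]
    - [0,0,0.05]
    - [0,0,0]
    - [0,0,0]
  angular:
    - [0,0,0]
    - [0,0,0]
    - [0,0,0]
    - [0,0,0]

```text
clock: 7.8
position: [0.4538, -0.0695, 0.0402]
ee_rot: [0.137, 3.138, 0.0]
force: [-1.4, -0.6, 5.7]
width: 0.519
gripper_force: 20.0
```

Force rose to 5.7 N, so it is on the floor. I'll release and rise.

carry_out:
  claw: [5.5,7,8,8,8,8,8,8,8,8]
  delta_pos:
    - [0,0,0]
    - [0,0,0]
    - [0,0,0]
    - [0,0,0]
    - [0,0,-1.5]
    - [0,0,-3]
    - [0,0,-4]
    - [0,0,-3.5]
    - [0,0,-1]
    - [0,0,0]
  angular:
    - [0,0,0]
    - [0,0,0]
    - [0,0,0]
    - [0,0,0]
    - [0,0,0]
    - [0,0,0]
    - [0,0,0]
    - [0,0,0]
    - [0,0,0]
    - [0,0,0]

```text
clock: 8.8
position: [0.4547, -0.0694, 0.171]
ee_rot: [0.136, 3.135, 0.001]
force: [-0.3, -0.1, 0.1]
width: 0.872
gripper_force: 0.0
```

```bash
python3 - <<'E'
from h import *
plan(.4403,.1685,.019,85.2)
E
```

```text
pos [ 0.4547 -0.0694  0.171 ] a0 85.0 tilt [0.003 0.   ] shift now [ 3.54 23.57 15.2 ] turn -0.003 shift after turn [ 3.47 23.58 15.2 ] t 8.8 w 0.872425331293012 q7 1.59
```

carry_out:
  claw: [8,8,8,8,8,8,8,8,8,8,8,8,8,8,8,8]
  delta_pos:
    - [0.2,1.5,0]
    - [0.4,3,0]
    - [0.5,3.5,0]
    - [0.5,3.5,0]
    - [0.5,3.5,0]
    - [0.5,3.5,1]
    - [0.5,3,2.5]
    - [0.3,1.5,3]
    - [0.1,0.6,3]
    - [0,0,3]
    - [0,0,1.5]
    - [0,0,0.7]
    - [0,0,0.3]
    - [0,0,0.2]
    - [0,0,0]
    - [0,0,0]
  angular:
    - [0,0,0]
    - [0,0,0]
    - [0,0,0]
    - [0,0,0]
    - [0,0,0]
    - [0,0,0]
    - [0,0,0]
    - [0,0,0]
    - [0,0,0]
    - [0,0,0]
    - [0,0,0]
    - [0,0,0]
    - [0,0,0]
    - [0,0,0]
    - [0,0,0]
    - [0,0,0]

```text
clock: 10.4
position: [0.4397, 0.1688, 0.0183]
ee_rot: [0.137, 3.138, 0.001]
force: [-0.2, -0.3, 0.4]
width: 0.873
gripper_force: 0.0
```

carry_out:
  claw: [5,3.5,2.5,2.5,2.5,2.5,2.5,2.5]
  delta_pos:
    - [0,0,0]
    - [0,0,0]
    - [0,0,0]
    - [0,0,0]
    - [0,0,0]
    - [0,0,0]
    - [0,0,0]
    - [0,0,0]
  angular:
    - [0,0,0]
    - [0,0,0]
    - [0,0,0]
    - [0,0,0]
    - [0,0,0]
    - [0,0,0]
    - [0,0,0]
    - [0,0,0]
  force: 12

```text
clock: 11.2
position: [0.4393, 0.1688, 0.0177]
ee_rot: [0.136, 3.139, 0.0]
force: [-0.1, 1.5, 1.0]
width: 0.32
gripper_force: 11.9
```

```bash
python3 - <<'E'
from h import *
plan(.5687,.0071,.09,85.2)
E
```

```text
pos [0.4393 0.1688 0.0177] a0 85.0 tilt [0. 0.] shift now [-14.29 -14.98  -7.23] turn -0.003 shift after turn [-14.25 -15.03  -7.23] t 11.2 w 0.3196162669338063 q7 1.05
```

carry_out:
  claw: [2.5,2.5,2.5,2.5,2.5,2.5,2.5,2.5,2.5,2.5,2.5,2.5,2.5,2.5]
  delta_pos:
    - [0,0,-1]
    - [0,0,-2]
    - [0,0,-2.5]
    - [-0.7,-0.7,-1.7]
    - [-1.5,-1.5,0]
    - [-2.2,-2.3,0]
    - [-2.4,-2.6,0]
    - [-2.4,-2.6,0]
    - [-2.2,-2.3,0]
    - [-1.5,-1.6,0]
    - [-0.9,-0.9,0]
    - [-0.5,-0.5,0]
    - [0,0,0]
    - [0,0,0]
  angular:
    - [0,0,0]
    - [0,0,0]
    - [0,0,0]
    - [0,0,0]
    - [0,0,0]
    - [0,0,0]
    - [0,0,0]
    - [0,0,0]
    - [0,0,0]
    - [0,0,0]
    - [0,0,0]
    - [0,0,0]
    - [0,0,0]
    - [0,0,0]

```text
clock: 12.6
position: [0.568, 0.0081, 0.0897]
ee_rot: [-0.134, -3.138, -0.001]
force: [0.7, 0.1, -1.6]
width: 0.324
gripper_force: 11.9
```

```bash
python3 - <<'E'
from h import *
plan(.5687,.0071,.0268,85.2); print(arm.observe()['force'])
E
```

```text
pos [0.568  0.0081 0.0897] a0 85.1 tilt [-0.001  0.001] shift now [-0.08 -0.1   6.29] turn -0.002 shift after turn [-0.08 -0.1   6.29] t 12.6 w 0.3240460950249249 q7 1.43
[ 0.72465531  0.0586673  -1.56252013]
```

carry_out:
  claw: [2.5,2.5,2.5,2.5,2.5,2.5,2.5,2.5,2.5,2.5,2.5,2.5]
  delta_pos:
    - [-0.1,-0.1,1]
    - [0,0,1.5]
    - [0,0,1.5]
    - [0,0,1]
    - [0,0,0.5]
    - [0,0,0.3]
    - [0,0,0.2]
    - [0,0,0.15]
    - [0,0,0.1]
    - [0,0,0.05]
    - [0,0,0]
    - [0,0,0]
  angular:
    - [0,0,0]
    - [0,0,0]
    - [0,0,0]
    - [0,0,0]
    - [0,0,0]
    - [0,0,0]
    - [0,0,0]
    - [0,0,0]
    - [0,0,0]
    - [0,0,0]
    - [0,0,0]
    - [0,0,0]

```text
clock: 13.8
position: [0.5697, 0.0058, 0.0269]
ee_rot: [0.136, 3.138, 0.0]
force: [0.3, 0.5, -0.8]
width: 0.323
gripper_force: 11.9
```

carry_out:
  claw: [2.5,2.5,2.5,2.5]
  delta_pos:
    - [0,0,0.05]
    - [0,0,0.05]
    - [0,0,0]
    - [0,0,0]
  angular:
    - [0,0,0]
    - [0,0,0]
    - [0,0,0]
    - [0,0,0]

```text
clock: 14.2
position: [0.5699, 0.0059, 0.0266]
ee_rot: [0.136, 3.138, 0.001]
force: [-3.3, 0.7, 10.0]
width: 0.323
gripper_force: 12.0
```

carry_out:
  claw: [3.5,4.5,5,5,5,5,5,5,5]
  delta_pos:
    - [0,0,0]
    - [0,0,0]
    - [0,0,0]
    - [0,0,-1.5]
    - [0,0,-3]
    - [0,0,-4]
    - [0,0,-3]
    - [0,0,-1]
    - [0,0,0]
  angular:
    - [0,0,0]
    - [0,0,0]
    - [0,0,0]
    - [0,0,0]
    - [0,0,0]
    - [0,0,0]
    - [0,0,0]
    - [0,0,0]
    - [0,0,0]

```text
clock: 15.1
position: [0.5705, 0.0058, 0.152]
ee_rot: [0.136, 3.136, 0.001]
force: [-0.3, -1.1, 0.8]
width: 0.543
gripper_force: 0.0
```

```bash
python3 - <<'E'
from h import *
plan(.438,.3137,.20,112)
E
```

```text
pos [0.5705 0.0058 0.152 ] a0 85.0 tilt [0.003 0.   ] shift now [15.86 29.52 -4.83] turn -0.471 shift after turn [ 0.74 33.51 -4.83] t 15.1 w 0.5433084705939422 q7 1.43
```

carry_out:
  claw: [9.1,9.1,9.1,9.1,9.1,9.1,9.1,9.1,9.1,9.1,9.1,9.1,9.1,9.1,9.1]
  delta_pos:
    - [0,0,-1.2]
    - [0,0,-1.2]
    - [0,0,-1.2]
    - [0,0,-1.2]
    - [0,1.5,0]
    - [0.1,3,0]
    - [0.1,4,0]
    - [0.1,4.5,0]
    - [0.1,4.5,0]
    - [0.1,4.5,0]
    - [0.1,4.5,0]
    - [0.1,4,0]
    - [0,2,0]
    - [0,1,0]
    - [0,0,0]
  angular:
    - [0,0,-0.1]
    - [0,0,-0.12]
    - [0,0,-0.13]
    - [0,0,-0.12]
    - [0,0,0]
    - [0,0,0]
    - [0,0,0]
    - [0,0,0]
    - [0,0,0]
    - [0,0,0]
    - [0,0,0]
    - [0,0,0]
    - [0,0,0]
    - [0,0,0]
    - [0,0,0]

```text
clock: 16.6
position: [0.4363, 0.3149, 0.1974]
ee_rot: [0.599, -3.082, 0.001]
force: [-0.2, -0.5, -0.6]
width: 0.993
gripper_force: 0.0
```

```bash
python3 - <<'E'
from h import *
plan(.438,.3137,.026,112)
p=arm.get_image('wrist'); cv2.imwrite('pics/w2.png',p['frame'][:,:,::-1])
print(px(p,[.438,.3137,.086]))
for r in arm.trace('staining_jar',p)[:2]:
    ys,xs=np.nonzero(r['region']); print(r['conf'],np.array(r['centre'])*[640,480],cv2.minAreaRect(np.c_[xs,ys].astype(np.float32)))
s=arm.get_image('scene')
cv2.imwrite('pics/s3.png',cv2.resize(s['frame'][190:330,250:430],(771,600))[:,:,::-1])
E
```

```text
pos [0.4363 0.3149 0.1974] a0 112.0 tilt [-0.002 -0.001] shift now [-0.15 -0.18 17.14] turn -0.0 shift after turn [-0.15 -0.18 17.14] t 16.6 w 0.9933388010912094 q7 1.18
[312.79125041 235.96620848]
```

View pics/w2.png

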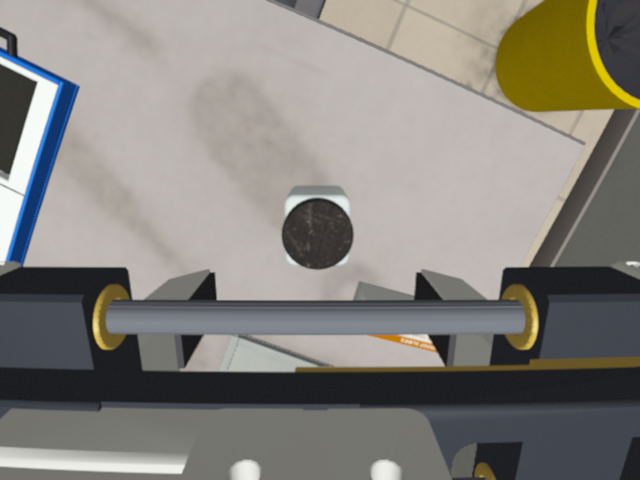

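View pics/s3.png

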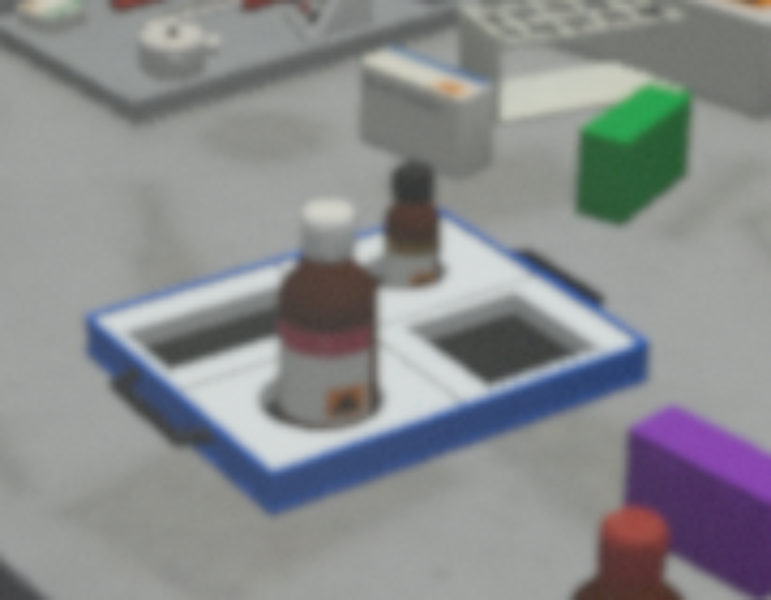

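The wrist view shows the jar square to the fingers at (318,232), and the orange carton well aside. In the scene view the white-capped and oil bottles stand upright in their wells. Next I'll grip the jar.

carry_out:
  claw: [9.1,9.1,9.1,9.1,9.1,9.1,9.1,9.1,9.1,9.1,7,5.5,4.8,4.8,4.8,4.8,4.8]
  delta_pos:
    - [-0.1,0,1]
    - [-0.1,0,2.5]
    - [0,0,3.5]
    - [0,0,3.5]
    - [0,0,3]
    - [0,0,2]
    - [0,0,1]
    - [0,0,0.5]
    - [0,0,0]
    - [0,0,0]
    - [0,0,0]
    - [0,0,0]
    - [0,0,0]
    - [0,0,0]
    - [0,0,0]
    - [0,0,0]
    - [0,0,0]
  angular:
    - [0,0,0]
    - [0,0,0]
    - [0,0,0]
    - [0,0,0]
    - [0,0,0]
    - [0,0,0]
    - [0,0,0]
    - [0,0,0]
    - [0,0,0]
    - [0,0,0]
    - [0,0,0]
    - [0,0,0]
    - [0,0,0]
    - [0,0,0]
    - [0,0,0]
    - [0,0,0]
    - [0,0,0]
  force: 25

```text
clock: 18.45
position: [0.4397, 0.3149, 0.0288]
ee_rot: [-0.599, 3.084, 0.001]
force: [-0.7, 0.9, 0.7]
width: 0.582
gripper_force: 24.8
```

```bash
python3 - <<'E'
from h import *
plan(.5614,-.0782,.16,85.2)
E
```

```text
pos [0.4397 0.3149 0.0288] a0 112.0 tilt [0. 0.] shift now [  3.42 -41.01 -13.14] turn 0.467 shift after turn [-15.42 -38.15 -13.14] t 18.45 w 0.5815016693053848 q7 1.14
```

Width is 53 mm, so the jar is held across its y. It fits the square well either way, and this way the gripper clears the tall bottle, so I'll keep the closing line along the caddy's x.

carry_out:
  claw: [4.8,4.8,4.8,4.8,4.8,4.8,4.8,4.8,4.8,4.8,4.8,4.8,4.8,4.8,4.8,4.8,4.8,4.8,4.8,4.8]
  delta_pos:
    - [0,0,-1]
    - [0,0,-2]
    - [0,0,-3]
    - [0,0,-3]
    - [0,0,-2.5]
    - [0,0,-1.6]
    - [-0.5,-1.4,0]
    - [-1,-2.6,0]
    - [-1.4,-3.6,0]
    - [-1.6,-4,0]
    - [-1.7,-4,0]
    - [-1.7,-4,0]
    - [-1.7,-4,0]
    - [-1.7,-4,0]
    - [-1.5,-4,0]
    - [-1.2,-3,0]
    - [-0.9,-2.2,0]
    - [-0.4,-1,0]
    - [0,-0.2,0]
    - [0,0,0]
  angular:
    - [0,0,0]
    - [0,0,0]
    - [0,0,0.08]
    - [0,0,0.13]
    - [0,0,0.13]
    - [0,0,0.13]
    - [0,0,0]
    - [0,0,0]
    - [0,0,0]
    - [0,0,0]
    - [0,0,0]
    - [0,0,0]
    - [0,0,0]
    - [0,0,0]
    - [0,0,0]
    - [0,0,0]
    - [0,0,0]
    - [0,0,0]
    - [0,0,0]
    - [0,0,0]

```text
clock: 20.45
position: [0.5584, -0.0765, 0.1592]
ee_rot: [-0.134, -3.137, -0.001]
force: [0.2, 0.1, -2.5]
width: 0.588
gripper_force: 24.8
```

```bash
python3 - <<'E'
from h import *
plan(.5614,-.0782,.038,85.2); print(arm.observe()['force'])
E
```

```text
pos [ 0.5584 -0.0765  0.1592] a0 85.1 tilt [-0.001  0.001] shift now [-0.33 -0.15 12.12] turn -0.002 shift after turn [-0.33 -0.15 12.12] t 20.45 w 0.587603248201895 q7 1.58
[ 0.19958198  0.06448256 -2.499975  ]
```

carry_out:
  claw: [4.8,4.8,4.8,4.8,4.8,4.8,4.8,4.8,4.8]
  delta_pos:
    - [-0.1,-0.1,1]
    - [-0.1,0,2]
    - [0,0,2.5]
    - [0,0,2]
    - [0,0,1]
    - [0,0,0.5]
    - [0,0,0.3]
    - [0,0,0]
    - [0,0,0]
  angular:
    - [0,0,0]
    - [0,0,0]
    - [0,0,0]
    - [0,0,0]
    - [0,0,0]
    - [0,0,0]
    - [0,0,0]
    - [0,0,0]
    - [0,0,0]

```text
clock: 21.35
position: [0.5617, -0.0784, 0.0674]
ee_rot: [0.136, 3.137, 0.0]
force: [-0.2, 0.8, -2.5]
width: 0.584
gripper_force: 24.8
```

```bash
python3 - <<'E'
from h import *
plan(.5614,-.0782,.038,85.2)
p=arm.get_image('wrist'); cv2.imwrite('pics/w3.png',p['frame'][:,:,::-1])
E
```

```text
pos [ 0.5617 -0.0784  0.0674] a0 85.0 tilt [0.001 0.   ] shift now [0.03 0.02 2.94] turn -0.003 shift after turn [0.03 0.02 2.94] t 21.35 w 0.5837765364181797 q7 1.6
```

View pics/w3.png

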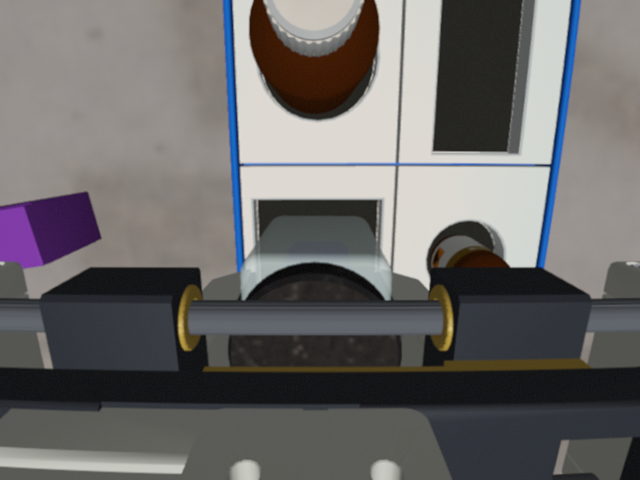

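The wrist view shows the jar (about x 318) centred on the square well, which spans columns 255–380. The oil bottle at (468,250) is clear of the fingers, so I'll lower it.

carry_out:
  claw: [4.8,4.8,4.8,4.8,4.8,4.8,4.8,4.8]
  delta_pos:
    - [0,0,0.8]
    - [0,0,0.8]
    - [0,0,0.5]
    - [0,0,0.3]
    - [0,0,0.3]
    - [0,0,0.2]
    - [0,0,0]
    - [0,0,0]
  angular:
    - [0,0,0]
    - [0,0,0]
    - [0,0,0]
    - [0,0,0]
    - [0,0,0]
    - [0,0,0]
    - [0,0,0]
    - [0,0,0]

```text
clock: 22.2
position: [0.5611, -0.0784, 0.0378]
ee_rot: [0.136, 3.139, 0.0]
force: [-1.0, 0.5, -0.9]
width: 0.587
gripper_force: 24.7
```

carry_out:
  claw: [4.8,4.8,4.8]
  delta_pos:
    - [0,0,0.05]
    - [0,0,0.05]
    - [0,0,0]
  angular:
    - [0,0,0]
    - [0,0,0]
    - [0,0,0]

```text
clock: 22.5
position: [0.5613, -0.0783, 0.0376]
ee_rot: [0.136, 3.138, 0.0]
force: [-4.7, 0.5, 9.2]
width: 0.582
gripper_force: 24.7
```

Seated. I'll open only to 6.8 cm, to spare the oil bottle, and then rise.

carry_out:
  claw: [5.8,6.4,6.8,6.8,6.8,6.8,6.8,6.8,6.8,6.8,6.8]
  delta_pos:
    - [0,0,0]
    - [0,0,0]
    - [0,0,0]
    - [0,0,0]
    - [0,0,-1]
    - [0,0,-2]
    - [0,0,-3.5]
    - [0,0,-4]
    - [0,0,-3]
    - [0,0,-1]
    - [0,0,0]
  angular:
    - [0,0,0]
    - [0,0,0]
    - [0,0,0]
    - [0,0,0]
    - [0,0,0]
    - [0,0,0]
    - [0,0,0]
    - [0,0,0]
    - [0,0,0]
    - [0,0,0]
    - [0,0,0]

```text
clock: 23.6
position: [0.5621, -0.0785, 0.1836]
ee_rot: [0.136, 3.135, 0.0]
force: [0.3, 0.0, -1.2]
width: 0.738
gripper_force: 0.0
```

```bash
python3 - <<'E'
from h import *
plan(.645,.148,.18,97)
E
```

```text
pos [ 0.5621 -0.0785  0.1836] a0 85.0 tilt [ 0.004 -0.   ] shift now [-6.29 23.29  0.39] turn -0.209 shift after turn [-10.99  21.47   0.39] t 23.6 w 0.7383591504116137 q7 1.58
```

carry_out:
  claw: [9.15,9.15,9.15,9.15,9.15,9.15,9.15,9.15,9.15,9.15,9.15,9.15,9.15]
  delta_pos:
    - [0,0,0]
    - [0,0,0]
    - [-0.8,1,0]
    - [-1.6,2.2,0]
    - [-2.2,3,0]
    - [-2.4,3.3,0]
    - [-2.4,3.3,0]
    - [-2.2,3.2,0]
    - [-1.9,2.4,0]
    - [-1.3,1.6,0]
    - [-0.6,0.9,0]
    - [0,0,0]
    - [0,0,0]
  angular:
    - [0,0,-0.1]
    - [0,0,-0.11]
    - [0,0,0]
    - [0,0,0]
    - [0,0,0]
    - [0,0,0]
    - [0,0,0]
    - [0,0,0]
    - [0,0,0]
    - [0,0,0]
    - [0,0,0]
    - [0,0,0]
    - [0,0,0]

```text
clock: 24.9
position: [0.6878, 0.147, 0.1811]
ee_rot: [0.191, -3.135, 0.001]
force: [0.6, -0.9, -0.7]
width: 0.999
gripper_force: 0.0
```

```bash
python3 - <<'E'
from h import *
plan(.695,.148,.022,97)
p=arm.get_image('wrist'); cv2.imwrite('pics/w4.png',p['frame'][:,:,::-1])
print(px(p,[.695,.148,.054]))
E
```

```text
pos [0.6878 0.147  0.1811] a0 97.0 tilt [-0.001 -0.001] shift now [-0.75  0.03 15.9 ] turn -0.001 shift after turn [-0.75  0.03 15.9 ] t 24.9 w 0.9985197046342932 q7 1.43
[315.60756592 238.521514  ]
```

View pics/w4.png

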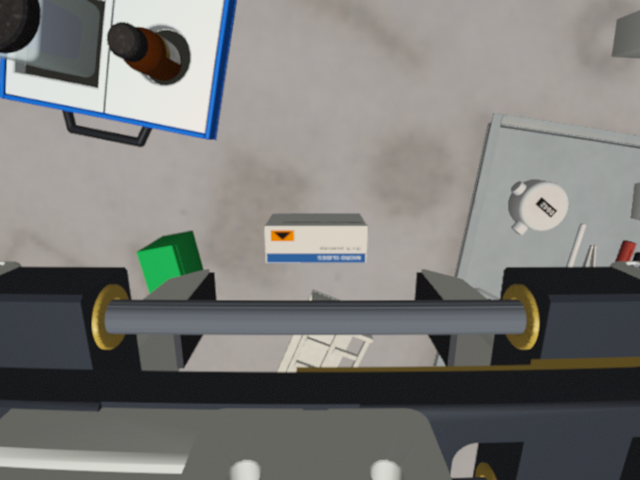

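The wrist view shows the blue-banded carton's top face spanning columns 265–367 and rows 224–263, square to the fingers. The green pack (right edge about 200) is clear of the left finger, which will reach column ~235. Next is a refined position.

```bash
python3 - <<'E'
from h import *
p=arm.get_image('wrist'); f=p['frame'].astype(int)
hsv=cv2.cvtColor(p['frame'],cv2.COLOR_RGB2HSV)
m=((f.sum(2)>560)|(hsv[:,:,1]>110)).astype(np.uint8); m[:205]=0;m[275:]=0;m[:,:240]=0;m[:,400:]=0
m=cv2.morphologyEx(m,cv2.MORPH_CLOSE,np.ones((9,9)))
ys,xs=np.nonzero(m); r=cv2.minAreaRect(np.c_[xs,ys].astype(np.float32)); print(r)
X=np.array([w(p,c,.054)[:2] for c in cv2.boxPoints(r)]); print(X.round(4)); 
R=cv2.minAreaRect((X*1000).astype(np.float32)); print(R)
c=X.mean(0); plan(c[0],c[1],.024,97)
E
```

```text
((317.0, 243.5), (35.0, 102.0), 90.0)
[[0.6898 0.1073]
 [0.6801 0.1872]
 [0.7088 0.1917]
 [0.7187 0.1098]]
((699.3603515625, 149.0073699951172), (28.99787712097168, 82.48804473876953), 6.92733097076416)
pos [0.688  0.1461 0.1817] a0 96.9 tilt [-0.    -0.001] shift now [-1.17  0.16 15.77] turn -0.002 shift after turn [-1.17  0.16 15.77] t 25.0 w 0.9976440545195387 q7 1.43
```

carry_out:
  claw: [9.18,9.18,9.18,9.18,9.18,9.18,9.18,9.18,9.18]
  delta_pos:
    - [-0.3,0,1]
    - [-0.5,0.1,2]
    - [-0.4,0,2.5]
    - [0,0,2.5]
    - [0,0,1.5]
    - [0,0,0.5]
    - [0,0,0]
    - [0,0,0]
    - [0,0,0]
  angular:
    - [0,0,0]
    - [0,0,0]
    - [0,0,0]
    - [0,0,0]
    - [0,0,0]
    - [0,0,0]
    - [0,0,0]
    - [0,0,0]
    - [0,0,0]

```text
clock: 25.9
position: [0.7009, 0.1506, 0.0832]
ee_rot: [-0.193, 3.133, 0.001]
force: [0.4, 1.6, 0.1]
width: 1.0
gripper_force: 0.0
```

```bash
python3 - <<'E'
from h import *
plan(.6994,.149,.020,96.9)
p=arm.get_image('wrist'); cv2.imwrite('pics/w5.png',p['frame'][:,:,::-1])
E
```

```text
pos [0.7009 0.1506 0.0832] a0 97.0 tilt [0.002 0.001] shift now [ 0.19 -0.14  6.32] turn 0.003 shift after turn [ 0.19 -0.14  6.32] t 25.9 w 0.9996599389448078 q7 1.44
```

View pics/w5.png

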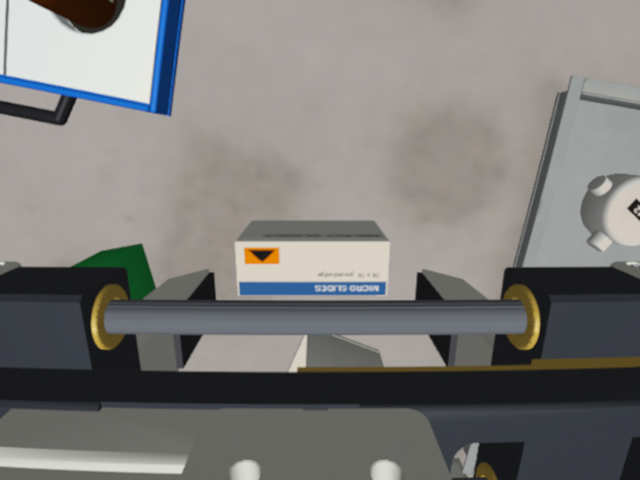

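```bash
python3 - <<'E'
from h import *
p=arm.get_image('wrist'); s=arm.observe()
print(px(p,[*s['position'][:2],.054]))
X=(w(p,(237,242),.054)+w(p,(389,242),.054)+w(p,(240,295),.054)+w(p,(386,295),.054))/4
print(X); plan(X[0],X[1],.020,96.9)
E
```

```text
[315.59822535 271.0775364 ]
[0.69970857 0.14904625 0.054     ]
pos [0.7007 0.1506 0.0829] a0 97.1 tilt [0.002 0.001] shift now [ 0.12 -0.14  6.29] turn 0.003 shift after turn [ 0.12 -0.14  6.29] t 26.0 w 1.0038435131305201 q7 1.44
```

carry_out:
  claw: [9.18,9.18,9.18,9.18,9.18,9.18,9.18]
  delta_pos:
    - [0.1,-0.15,0.5]
    - [0,0,1.2]
    - [0,0,0.8]
    - [0,0,0.5]
    - [0,0,0.5]
    - [0,0,0]
    - [0,0,0]
  angular:
    - [0,0,0]
    - [0,0,0]
    - [0,0,0]
    - [0,0,0]
    - [0,0,0]
    - [0,0,0]
    - [0,0,0]

```text
clock: 26.7
position: [0.6993, 0.1488, 0.0467]
ee_rot: [0.193, -3.136, -0.0]
force: [0.1, 0.5, 0.3]
width: 0.999
gripper_force: 0.0
```

Tips are 7 mm below the carton top with no contact. Continuing down and gripping.

carry_out:
  claw: [9.18,9.18,9.18,9.18,9.18,9.18,8.4,7.6,7.6,7.6,7.6,7.6]
  delta_pos:
    - [0,0,0.5]
    - [0,0,0.8]
    - [0,0,0.8]
    - [0,0,0.5]
    - [0,0,0]
    - [0,0,0]
    - [0,0,0]
    - [0,0,0]
    - [0,0,0]
    - [0,0,0]
    - [0,0,0]
    - [0,0,0]
  angular:
    - [0,0,0]
    - [0,0,0]
    - [0,0,0]
    - [0,0,0]
    - [0,0,0]
    - [0,0,0]
    - [0,0,0]
    - [0,0,0]
    - [0,0,0]
    - [0,0,0]
    - [0,0,0]
    - [0,0,0]
  force: 35

```text
clock: 27.9
position: [0.6996, 0.1488, 0.0211]
ee_rot: [-0.193, 3.135, 0.0]
force: [-0.4, -0.0, 3.7]
width: 0.894
gripper_force: 35.0
```

```bash
python3 - <<'E'
from h import *
plan(.4614,.0161,.17,175.2)
E
```

```text
pos [0.6996 0.1488 0.0211] a0 97.1 tilt [0.001 0.   ] shift now [ 25.25 -10.25 -14.91] turn -1.364 shift after turn [ 15.21  22.61 -14.91] t 27.9 w 0.8936427902780638 q7 1.44
```

carry_out:
  claw: [7.6,7.6,7.6,7.6,7.6,7.6,7.6,7.6,7.6,7.6,7.6,7.6,7.6,7.6,7.6,7.6,7.6,7.6,7.6]
  delta_pos:
    - [0,0,-0.7]
    - [0,0,-1.5]
    - [0,0,-2.5]
    - [0,0,-3]
    - [0,0,-3]
    - [0,0,-2.5]
    - [0,0,-1.2]
    - [0,0,-0.5]
    - [0,0,0]
    - [0,0,0]
    - [0,0,0]
    - [0,0,0]
    - [0,0,0]
    - [0,0,0]
    - [0,0,0]
    - [0,0,0]
    - [0,0,0]
    - [0,0,0]
    - [0,0,0]
  angular:
    - [0,0,0]
    - [0,0,0]
    - [0,0,0]
    - [0,0,0]
    - [0,0,0.05]
    - [0,0,0.1]
    - [0,0,0.14]
    - [0,0,0.14]
    - [0,0,0.14]
    - [0,0,0.14]
    - [0,0,0.14]
    - [0,0,0.14]
    - [0,0,0.14]
    - [0,0,0.14]
    - [0,0,0.14]
    - [0,0,0.14]
    - [0,0,0.14]
    - [0,0,0.09]
    - [0,0,0]

```text
clock: 29.8
position: [0.699, 0.1493, 0.1705]
ee_rot: [-2.316, -2.123, -0.001]
force: [-0.1, 0.1, -2.8]
width: 0.894
gripper_force: 35.0
```

```bash
python3 - <<'E'
from h import *
plan(.4614,.0161,.17,-4.8);print(arm.observe()['force'])
E
```

```text
pos [0.699  0.1493 0.1705] a0 -5.0 tilt [0. 0.] shift now [-15.33 -22.52   0.04] turn -0.003 shift after turn [-15.26 -22.56   0.04] t 29.8 w 0.8939799501297714 q7 -0.11
[-0.09790092  0.08781582 -2.83567036]
```

carry_out:
  claw: [7.6,7.6,7.6,7.6,7.6,7.6,7.6,7.6,7.6,7.6,7.6,7.6]
  delta_pos:
    - [-0.6,-0.9,0]
    - [-1.2,-1.8,0]
    - [-1.8,-2.6,0]
    - [-2.2,-3.2,0]
    - [-2.3,-3.4,0]
    - [-2.2,-3.2,0]
    - [-1.9,-2.8,0]
    - [-1.5,-2.2,0]
    - [-1,-1.5,0]
    - [-0.6,-0.9,0]
    - [0,0,0]
    - [0,0,0]
  angular:
    - [0,0,0]
    - [0,0,0]
    - [0,0,0]
    - [0,0,0]
    - [0,0,0]
    - [0,0,0]
    - [0,0,0]
    - [0,0,0]
    - [0,0,0]
    - [0,0,0]
    - [0,0,0]
    - [0,0,0]

```text
clock: 31.0
position: [0.463, 0.0162, 0.1702]
ee_rot: [2.313, 2.125, 0.002]
force: [-0.2, -0.5, -2.4]
width: 0.889
gripper_force: 35.0
```

```bash
python3 - <<'E'
from h import *
plan(.4614,.0161,.0302,-4.8);print(arm.observe()['force'])
p=arm.get_image('wrist'); cv2.imwrite('pics/w6.png',p['frame'][:,:,::-1])
E
```

```text
pos [0.463  0.0162 0.1702] a0 -4.8 tilt [0.002 0.001] shift now [-0.04 -0.17 14.  ] turn -0.001 shift after turn [-0.04 -0.17 14.  ] t 31.0 w 0.8894418382449564 q7 -0.03
[-0.22392562 -0.51081703 -2.35543728]
```

View pics/w6.png

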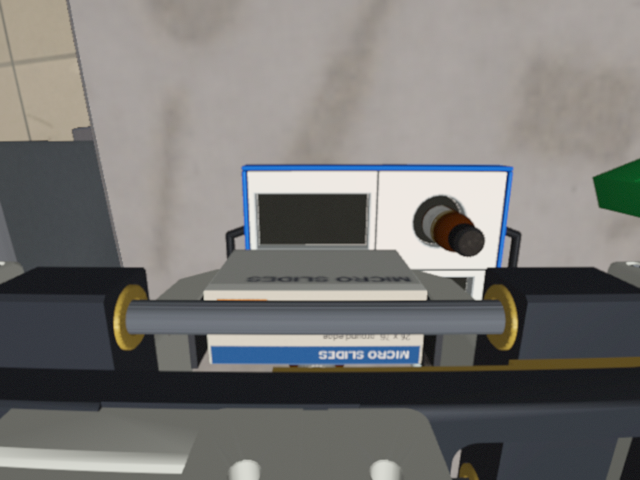

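The wrist view shows the carton (columns 210–422) level and aligned with the slot (258–367). Lowering it.

carry_out:
  claw: [7.6,7.6,7.6,7.6,7.6,7.6,7.6,7.6,7.6]
  delta_pos:
    - [0,-0.1,1]
    - [0,0,2]
    - [0,0,3]
    - [0,0,2.5]
    - [0,0,1.5]
    - [0,0,0.7]
    - [0,0,0.3]
    - [0,0,0]
    - [0,0,0]
  angular:
    - [0,0,0]
    - [0,0,0]
    - [0,0,0]
    - [0,0,0]
    - [0,0,0]
    - [0,0,0]
    - [0,0,0]
    - [0,0,0]
    - [0,0,0]

```text
clock: 31.95
position: [0.4615, 0.0158, 0.0602]
ee_rot: [2.314, 2.124, 0.001]
force: [0.9, 0.6, -2.5]
width: 0.894
gripper_force: 35.0
```

```bash
python3 - <<'E'
from h import *
plan(.4614,.0161,.0302,-4.8);print(arm.observe()['force'])
E
```

```text
pos [0.4615 0.0158 0.0602] a0 -4.9 tilt [0.001 0.   ] shift now [ 0.02 -0.02  3.  ] turn -0.002 shift after turn [ 0.02 -0.02  3.  ] t 31.95 w 0.8938621659774827 q7 0.12
[ 0.94492249  0.55824274 -2.48085182]
```

carry_out:
  claw: [7.6,7.6,7.6,7.6,7.6,7.6,7.6,7.6,7.6]
  delta_pos:
    - [0,0,0.5]
    - [0,0,0.7]
    - [0,0,0.6]
    - [0,0,0.5]
    - [0,0,0.3]
    - [0,0,0.2]
    - [0,0,0.15]
    - [0,0,0]
    - [0,0,0]
  angular:
    - [0,0,0]
    - [0,0,0]
    - [0,0,0]
    - [0,0,0]
    - [0,0,0]
    - [0,0,0]
    - [0,0,0]
    - [0,0,0]
    - [0,0,0]

```text
clock: 32.85
position: [0.4611, 0.0158, 0.0303]
ee_rot: [2.315, 2.124, 0.0]
force: [-0.8, -0.8, -2.4]
width: 0.89
gripper_force: 35.0
```

carry_out:
  claw: [7.6,7.6,7.6,7.6]
  delta_pos:
    - [0,0,0.05]
    - [0,0,0.05]
    - [0,0,0]
    - [0,0,0]
  angular:
    - [0,0,0]
    - [0,0,0]
    - [0,0,0]
    - [0,0,0]

```text
clock: 33.25
position: [0.4611, 0.0159, 0.03]
ee_rot: [-2.315, -2.124, -0.001]
force: [-3.2, -0.4, 12.3]
width: 0.891
gripper_force: 35.0
```

The carton is on the floor of the slot. Releasing, rising and moving aside.

carry_out:
  claw: [8.6,9.18,9.18,9.18,9.18,9.18,9.18,9.18,9.18,9.18,9.18,9.18,9.18,9.18,9.18,9.18,9.18]
  delta_pos:
    - [0,0,0]
    - [0,0,0]
    - [0,0,0]
    - [0,0,-0.5]
    - [0,0,-1]
    - [0,0,-2]
    - [0,0,-3]
    - [0,0,-4]
    - [0,0,-4]
    - [0,0,-2.5]
    - [1.5,0,0]
    - [3,0,0]
    - [4,0,0]
    - [4,0,0]
    - [4,0,0]
    - [2,0,0]
    - [0,0,0]
  angular:
    - [0,0,0]
    - [0,0,0]
    - [0,0,0]
    - [0,0,0]
    - [0,0,0]
    - [0,0,0]
    - [0,0,0]
    - [0,0,0]
    - [0,0,0]
    - [0,0,0]
    - [0,0,0]
    - [0,0,0]
    - [0,0,0]
    - [0,0,0]
    - [0,0,0]
    - [0,0,0]
    - [0,0,0]

```text
clock: 34.95
position: [0.4766, 0.2031, 0.1996]
ee_rot: [-2.31, -2.129, -0.001]
force: [0.1, -1.1, 0.2]
width: 0.999
gripper_force: 0.0
```

```bash
python3 - <<'E'
from h import *
s=arm.get_image('scene'); t=arm.get_image('top')
a=cv2.resize(s['frame'][180:350,230:450],(776,600));cv2.imwrite('pics/s7.png',a[:,:,::-1])
b=cv2.resize(t['frame'][150:330,150:490],(800,424));cv2.imwrite('pics/t7.png',b[:,:,::-1]); print(arm.observe()['position'])
E
```

```text
[0.47677903 0.19924299 0.19949106]
```

View pics/s7.png

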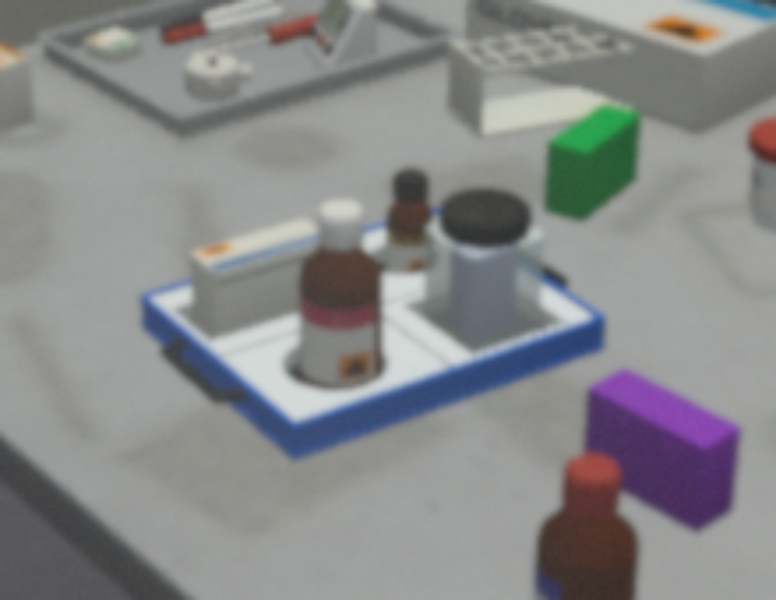

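View pics/t7.png

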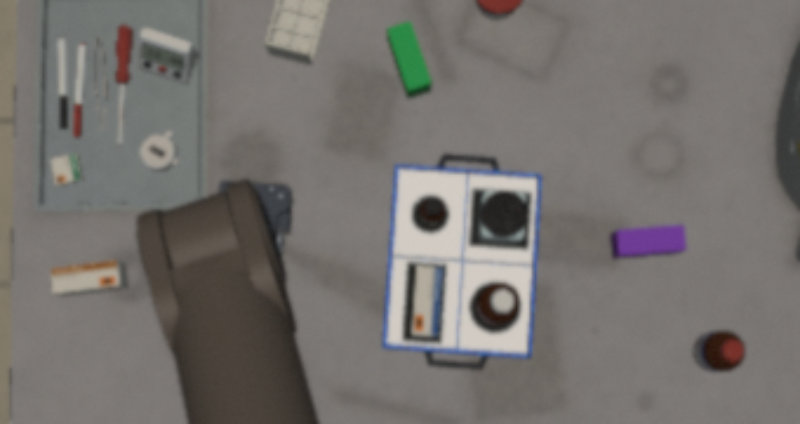

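All four pieces stand upright inside their wells: top crop oil (430,213), jar (500,215), carton (427,300), bottle (497,303). The look-alikes have not moved.

```bash
python3 -c "
from cell import arm
print(arm.sign_off())"
```

```text
the job is handed in; nothing more can be done
None
```

I packed all four items into their wells, upright and set down on the floor, left the look-alikes where they were, and handed the job in at about 35 s of the 112 s allowed; no verdict came back.

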